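# Post a filter box through the spring flap of the optics drop box

## Task

Post the small square white filter box into the aluminium drop box: with one finger push the roller on the flap's tab away from you so the self-closing flap swings down, and while that finger keeps it open push the filter box along the deck and down through the opening with the other finger. Only push, gently: do not pinch or lift the filter box. Finish with the filter box inside, the flap sprung fully shut again, and the things lying around left where they are.

Things in the scene. Friction and masses are not known exactly. Their poses are not given: they have to be found in the camera images.
- drop_box: Fixed hollow aluminium box, 290 x 180 mm (own x, y), flat top 110 mm above the table. Origin: on the table below the middle of the flap's hinge line; x away from the robot (posting direction), y left, z up. Top from near to far: deck x = -125 to 0 mm, flap x = 2 to 92 (164 wide), fixed plate x = 96 to 165 with two small bystanders. Inner floor slopes down away from the robot.
- hinge_mid (a point): Middle of the flap's hinge line, in the drop box's top surface 110 mm above the table; fixed, axes as the drop box.
- lane_mid (a point): Middle of the item's lane on the deck surface (drop box x = -60, y = -42 mm). The lane is 85 mm wide, between the right side lip (8 mm high, 5 thick, y = -85 to -90) and a guide rail (8 mm high, y = 0 to 4, ends 12 mm before the hinge line). A like lip runs along the left side; the near end of the deck is open.
- flap (a joint): Flap angle, rad: 0 = shut, flush with the deck; 0.908 = fully open, far edge down in the box. Hinged along the drop box's y at its near edge. A spring shuts it (push of 5 to 6 N on the roller) and it swings shut when let go; the filter box's weight alone does not open it. Pushing the roller of its tab along the drop box's +x opens it; it stops hard at fully open.
- tab_top (a point): Centre of the free-turning grey roller (18 mm thick, 56 mm wide, drop box y = 23 to 79 mm, left of the rail) at the top of the flap's tab, a plate rising from the hinge line; 42 mm from that line. Shut, the tab leans toward the robot and this point is at drop box x = -27 mm, 32 mm above the deck; fully open it is at x = +9 mm, 41 mm above the deck. Turns with the flap.
- filter_box: The item: closed square white card box, 63 x 63 x 22 mm, about 50 g, lying flat in the right-hand lane of the deck in front of the flap, roughly square to the lane. Origin: centre of its underside; z up at the start. Pushed past the hinge line while the flap is open, it slides down the flap into the drop box.
- lens_cap: Bystander: black lens cap, 53 mm across, 8 mm high, on the drop box's far top plate. Origin: centre of its underside.
- bnc_cap: Bystander: small metal connector cap, 14 mm across, 22 mm high, standing on the drop box's far top plate. Origin: centre of its underside.
- optic_box_round: Bystander: round clear box, 41 mm across, 18 mm high, on the table at the right. Origin: centre of its underside.
- meter_head: Bystander: round black sensor head, 44 mm across, 16 mm high, on the table at the right. Origin: centre of its underside.
- table_fork: Bystander: black clamp fork, 32 x 65 x 9 mm, on the table at the left. Origin: centre of its underside.
- dropper: Bystander: brown dropper bottle, 38 mm across, 115 mm high, on the table at the left. Origin: centre of its underside.
- kin_mount: Bystander: black mirror mount with two thumb screws, 51 x 51 x 39 mm, on the table at the left. Origin: centre of its underside.
Not all that is in view belongs to the job. What is shaped like the filter_box but blue or green is not meant.

How it is judged:
By the outcome, as a careful person would: the job done as asked, in the order asked, and still so for the second after the job is handed in, with the robot touching nothing.
It also fails if it takes over 35 s, if anything falls off the work surface, if the arm or the gripper's body presses on something with over 40 N, if the wrist force passes 120 N, or if a joint passes its speed limit or range.

## Robot

A 7-joint arm with a two-finger parallel gripper is mounted at the origin on a cart in front of the work surface, level with it; the furniture and walls round the work are solid. World frame = base frame: x ahead of the robot, y to its left, z up, the work surface at z = 0. Lengths are in m, angles in rad, forces in N, time in s.
With the tool pointing down it reaches from about 0.425 to 0.875 m from the base axis. Payload 4.7 kg.
Tool frame: the origin (TCP) lies at the very end of the fingers, on their centre line; the grasp point (between the pads) lies 19 mm behind it (ctrl.hold_point_z is the distance from the TCP to the grasp point, in m); y points along the fingers, x is the direction in which the jaws open and shut, and the axes are right-handed (so a half turn about y gives the same grasp; the last joint's range is limited). The gripper opens to 87 mm and grips with 3 to 60 N. Pads are 19 mm wide; open, the fingers measure 117 mm over their backs; the gripper's body (75 mm by 190 mm) begins 51 mm behind the grasp point.
Start: joints at [0.014, 0.321, -0.07, 1.45, 0.023, 1.371, -0.057], TCP at [0.65, -0, 0.223] pointing down, gripper open.
Joint ranges: [-2.86, 2.86], [-0.3, 2.09], [-1.38, 1.24], [0.06, 2.45], [-1.56, 4.7], [0.09, 2.05], [-2.69, 2.69]. Speed limits (rad/s): [2.57, 2.57, 3.14, 3.14, 3.14, 3.14, 3.14].

## Interface

Orientations are given as a 3x3 rotation matrix whose columns are the frame's x, y, z axes.
In Python, from station import ctrl, vision, ticket gives the robot as it stands.
- The arm moves only by the tool servo_tool, never from a script. Its argument "deltas" is a list of rows, each a list of 5 numbers: the finger opening in mm, from 0 to 87, then the shift along the tool's x, y, z in units of 50 mm (1.0 is 50 mm), then the turn about the tool's y in units of 8 degrees (1.0 is 8 degrees). In form: [[grip, tx, ty, tz, roll], ...]. A call has exactly 8 rows; each row shifts and turns the commanded pose from where the row before left it, along the tool's axes as they then stand; what a row does not reach is not made up. A row lasts 1/8 s, in which the tool goes at most 62.5 mm and 10.7 degrees, less where a joint would pass 70% of its speed; a pose out of reach is approached as far as the arm can. A call is refused whole if a number of a shift passes 1 or a number of a turn 1, either way. A call with a gripper value outside its range is refused whole. The fingers move at their own pace and stop on an object; "newtons" is the grip in N (left out, the last holds). Time passes only in rows, so rows that do not move let the fingers close, or fill a call up. It gives the time, the measured TCP pose, the force and the opening at its end, in the units of the state.
- ctrl.read_state(): the state, without advancing time (a new reading comes with each control period).
- vision.read_camera(name): name is "scene" or "side" or "wrist"; returns a dict with "img" (480x640x3 uint8, red, green, blue), "depth" (480x640 float32, m along the optical axis (not along the pixel's ray), 0 where there is no reading), "fov_y" (degrees; the focal length in pixels is half the picture's height over the tangent of half this angle, whatever the lens; pixels are square), "cx", "cy" (the principal point, pixels), "cam_to_world" (4x4, takes a point from camera to world coordinates); the wrist camera has in their place "hand_eye" (4x4, takes a point from camera to tool coordinates, whose origin is the TCP and whose axes are the tool frame's). Camera axes: x right, y up, looking along -z (the intrinsics and any distortion apply to the point x, -y, -z); pixel columns grow to the right and rows downward; lengths in m; the calibration is good to about 2 mm. The wrist camera is an equidistant fisheye: a pixel r from the principal point sees the ray r / f radians off the axis. A picture is of the moment at which its call begins: read the wrist's pose just before it.
- ticket.sign_off(): hands the job in, once; it reports no verdict.
The state is a dict: "t": time; "q": joint angles; "qvel": joint speeds; "tau": joint torques, N m; "ee_pos": TCP position; "ee_rot": TCP orientation; "force": force on the tool from outside, world axes, zero at the start; "wrist_torque": the same for the moment, N m; "grip_width": opening from 0.0 (shut) to 1.0 (fully open).
Only numpy, scipy, OpenCV 4.12 (cv2) and the standard library are available. Lean on these libraries where they do the work, as an engineer would, in place of code of your own. Each camera call takes 0.05 s, during which the arm holds its last target.

## Working session

There is one attempt and no reset: what is moved stays moved. The work goes in short steps, Python scripts to look and compute and a tool call to move; the robot and the scene stay as the last step left them, time stands still between calls to the robot, and variables do not carry over. Pictures are saved under pics/ and viewed, and the job is handed in when it is done.

Besides the shell and the picture viewer there is one more tool, called after "Emit:" as name(argument=value, ...), one argument or row to a line, values as JSON. servo_tool: Moves the arm, as the interface text tells. Its arguments: {"type":"object","properties":{"deltas":{"type":"array"},"newtons":{"type":"number"}},"required":["deltas"]}

```bash
ls; mkdir -p pics; python3 - <<'E'
from station import ctrl, vision
import cv2,numpy as np
s=ctrl.read_state()
for k in ("t","ee_pos","ee_rot","force","grip_width"): print(k,s[k])
for n in ("scene","side","wrist"):
    c=vision.read_camera(n)
    cv2.imwrite(f"pics/{n}0.png",c["img"][:,:,::-1])
    np.savez(f"{n}0.npz",**c)
    print(n,c["fov_y"],c["cx"],c["cy"],c.get("cam_to_world",c.get("hand_eye")))
E
```

```text
pics
t 0.0
ee_pos [ 6.49433775e-01 -4.02939364e-05  2.21473863e-01]
ee_rot [[ 9.99998167e-01 -1.91445919e-03 -4.02580029e-05]
 [ 4.00476863e-05 -1.09895115e-04  9.99999993e-01]
 [-1.91446360e-03 -9.99998161e-01 -1.09818244e-04]]
force [-0.166181   -0.15176855 -0.37158676]
grip_width 0.9998328391626521
scene 52.6696422494348 327.6319507895789 235.263067856158 [[-0.65184927  0.39035243 -0.65016729 -0.22694204]
 [-0.75824334 -0.32120565  0.567357    0.7602071 ]
 [ 0.01263178  0.86281627  0.5053598   0.70499647]
 [ 0.          0.          0.          1.        ]]
side 52.86102500939451 322.31910361568987 241.3416884288193 [[ 0.80905795  0.39287426 -0.43712131  0.11849847]
 [-0.58736932  0.51448172 -0.62474462 -0.49447079]
 [-0.02055516  0.76220625  0.64700782  0.73646489]
 [ 0.          0.          0.          1.        ]]
wrist 65.70646984690485 315.49505770128917 241.28262580266906 [[ 9.99999789e-01  5.24306292e-04 -3.84275987e-04  8.57718863e-04]
 [-5.07902921e-04  2.61243608e-01 -9.65272769e-01 -1.62538425e-01]
 [-4.05708941e-04  9.65272761e-01  2.61243819e-01  7.10671210e-02]
 [ 0.00000000e+00  0.00000000e+00  0.00000000e+00  1.00000000e+00]]
```

View pics/scene0.png

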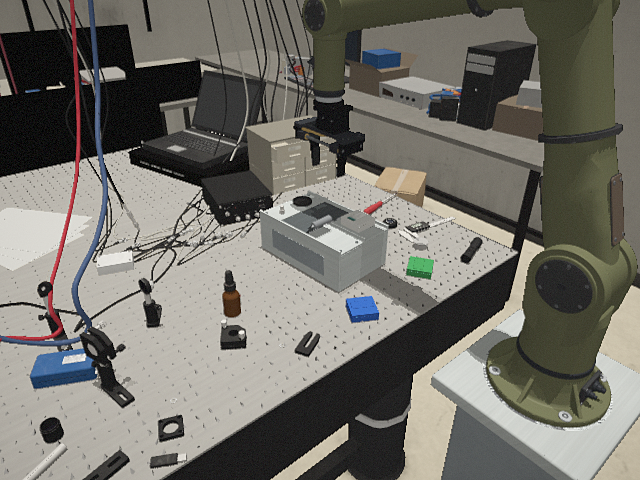

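View pics/side0.png

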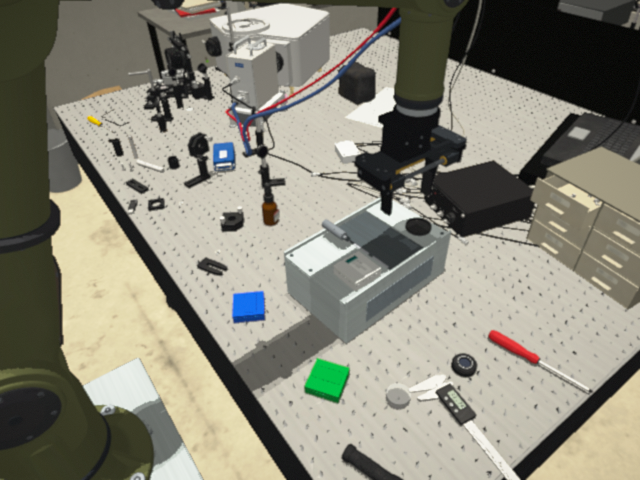

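View pics/wrist0.png

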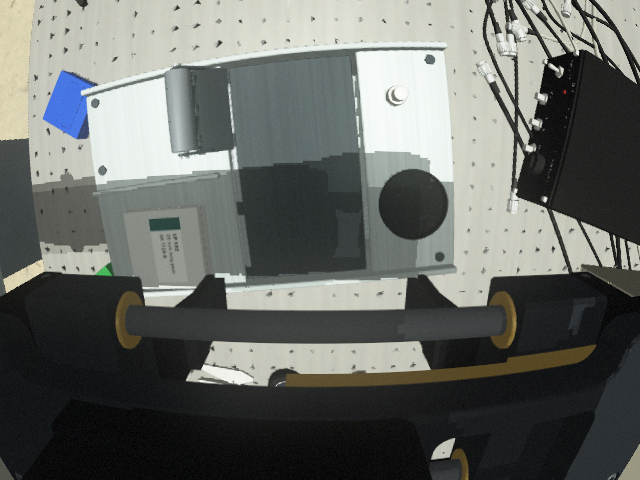

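```bash
cat > h.py <<'E'
import numpy as np,cv2
def load(n): return dict(np.load(n,allow_pickle=True))
def ray(c,uv,wrist,pose=None):
    f=240/np.tan(np.radians(float(c["fov_y"]))/2)
    u=np.atleast_2d(uv).astype(float)-[float(c["cx"]),float(c["cy"])]
    if wrist:
        r=np.linalg.norm(u,axis=1,keepdims=True);th=r/f
        d=np.hstack([np.sin(th)*u/np.maximum(r,1e-9),np.cos(th)])
    else: d=np.hstack([u/f,np.ones((len(u),1))])
    d=d*[1,-1,-1]
    if wrist:
        p,R=pose;H=c["hand_eye"];T=np.eye(4);T[:3,:3]=R;T[:3,3]=p;M=T@H
    else: M=c["cam_to_world"]
    return M[:3,3],d@M[:3,:3].T
def onz(o,d,z): return o+d*((z-o[2])/d[:,2:3])
E
python3 - <<'E'
import cv2
from h import *
i=cv2.imread('pics/wrist0.png')
cv2.imwrite('pics/wc.png',cv2.resize(i[30:310,70:470],None,fx=2,fy=2,interpolation=cv2.INTER_CUBIC))
i=cv2.imread('pics/side0.png')
cv2.imwrite('pics/sc.png',cv2.resize(i[180:350,270:470],None,fx=3.5,fy=3.5,interpolation=cv2.INTER_CUBIC))
E
```

```text
(no output)
```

View pics/wc.png

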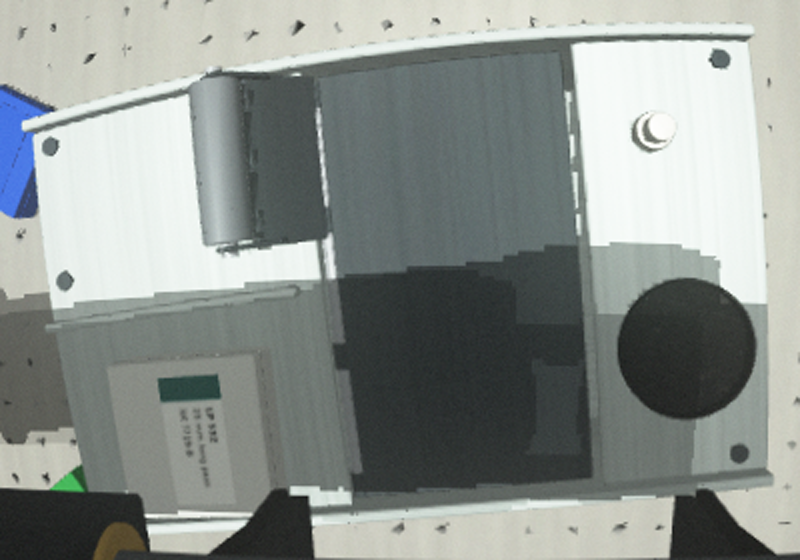

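View pics/sc.png

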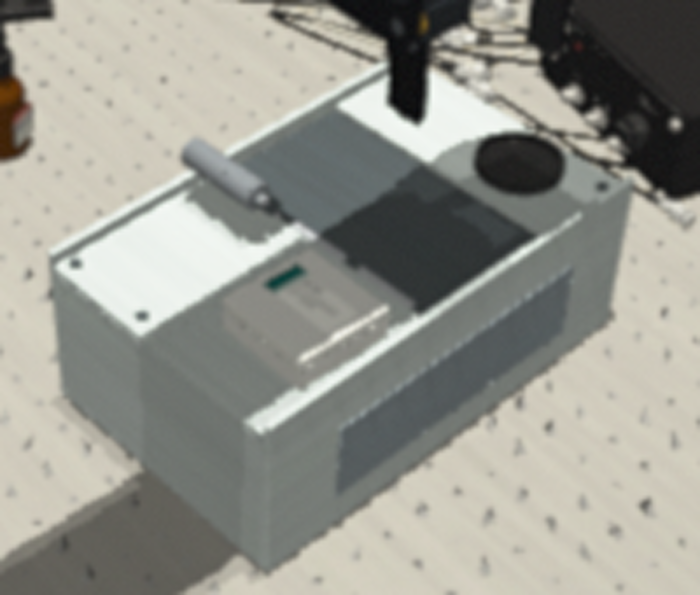

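```bash
python3 - <<'E'
from h import *
c=load('wrist0.npz')
R=np.array([[9.99998167e-01,-1.91445919e-03,-4.02580029e-05],[4.00476863e-05,-1.09895115e-04,9.99999993e-01],[-1.91446360e-03,-9.99998161e-01,-1.09818244e-04]])
P=(np.array([6.49433775e-01,-4.02939364e-05,2.21473863e-01]),R)
def w(pts,z):
    o,d=ray(c,np.array(pts)/2+[70,30],True,P);return onz(o,d,z)
g=dict(near=([(40,145),(62,320),(85,485)],-.125),flapnear=([(320,80),(337,280),(354,480)],.002),flapfar=([(562,55),(577,260),(590,475)],.092),far=([(749,45),(762,250),(771,465)],.165))
for k,(p,x) in g.items():
    q=w(p,.11);d=q[-1]-q[0];print(k,x,q[:,:2].round(4).tolist(),np.degrees(np.arctan2(d[0],-d[1])).round(2), "depth z:")
print('rail top',w([(50,327),(297,291)],.118)[:,:2].round(4).tolist())
print('lip left top outer',w([(25,122),(750,25)],.118)[:,:2].round(4).tolist())
print('lip right outer',w([(772,485)],.118)[:,:2].round(4).tolist())
print('box top corners',w([(107,367),(256,352),(275,488),(124,505)],.132)[:,:2].round(4).tolist())
print('roller top ends',w([(215,75),(225,245)],.151)[:,:2].round(4).tolist())
# depth check
o,d=ray(c,[[168,247],[340,120],[105,120]],True,P)
for (u,v) in [(160,245),(300,110),(120,130),(190,110),(120,220)]:
    z=c['depth'][v,u]; print(u,v,z)
    f=240/np.tan(np.radians(float(c["fov_y"]))/2)
    o,d=ray(c,[[u,v]],True,P); 
    H=np.eye(4);H[:3,:3]=R;M=(H@c['hand_eye']);ax=-M[:3,2]
    print((o+d[0]*z/(d[0]@ax)).round(4))
E
```

```text
near -0.125 [[0.464, 0.1156], [0.4714, 0.0411], [0.4725, -0.0315]] 3.29 depth z:
flapnear 0.002 [[0.5871, 0.1279], [0.5928, 0.0519], [0.596, -0.0267]] 3.29 depth z:
flapfar 0.092 [[0.6761, 0.1356], [0.6818, 0.0588], [0.689, -0.0245]] 4.61 depth z:
far 0.165 [[0.7479, 0.145], [0.7537, 0.0651], [0.7644, -0.0211]] 5.66 depth z:
rail top [[0.4701, 0.0394], [0.5793, 0.0488]]
lip left top outer [[0.4616, 0.1251], [0.7457, 0.1509]]
lip right outer [[0.7625, -0.0268]]
box top corners [[0.5047, 0.0246], [0.5667, 0.0288], [0.5699, -0.0224], [0.5041, -0.0312]]
roller top ends [[0.561, 0.1244], [0.564, 0.0676]]
160 245 0.26196128
[ 5.337e-01 -1.000e-04  1.320e-01]
300 110 0.25711554
[0.639  0.0954 0.111 ]
120 130 0.2593452
[0.4943 0.089  0.1107]
190 110 0.22483732
[0.5677 0.0957 0.1445]
120 220 0.27931163
[0.4878 0.0152 0.11  ]
```

```bash
cat >> h.py <<'E'
R0=np.array([[9.99998167e-01,-1.91445919e-03,-4.02580029e-05],[4.00476863e-05,-1.09895115e-04,9.99999993e-01],[-1.91446360e-03,-9.99998161e-01,-1.09818244e-04]])
P0=(np.array([6.49433775e-01,-4.02939364e-05,2.21473863e-01]),R0)
def proj(c,p,wrist,pose=None):
    f=240/np.tan(np.radians(float(c["fov_y"]))/2)
    if wrist:
        T=np.eye(4);T[:3,:3]=pose[1];T[:3,3]=pose[0];M=T@c["hand_eye"]
    else: M=c["cam_to_world"]
    q=(np.atleast_2d(p)-M[:3,3])@M[:3,:3]; q=q*[1,-1,-1]
    r=np.linalg.norm(q[:,:2],axis=1,keepdims=True)
    u=f*np.arctan2(r,q[:,2:3])*q[:,:2]/r if wrist else f*q[:,:2]/q[:,2:3]
    return u+[float(c["cx"]),float(c["cy"])]
E
cat > fit.py <<'E'
from h import *
from scipy.optimize import least_squares
c=load('wrist0.npz');s=load('side0.npz')
b=np.array([[-.125,.09,.118],[.165,.09,.118],[.165,-.09,.118],[-.012,.002,.118],[.092,.082,.11],[.092,-.082,.11],[.096,.085,.11]])
w=np.array([(25,122),(750,25),(772,485),(297,291),(562,52),(592,478),(572,45)])/2+[70,30]
# side: crop/3.5+(270,180)
bs=np.array([[-.125,.09,.118],[-.125,-.09,.118],[.165,-.09,.118]])
ws=np.array([(52,252),(258,430),(582,214)])/3.5+[270,180]
def T(p,b):
    cs,sn=np.cos(p[2]),np.sin(p[2]);return np.c_[p[0]+cs*b[:,0]-sn*b[:,1],p[1]+sn*b[:,0]+cs*b[:,1],b[:,2]]
def f1(p): return (proj(c,T(p,b),True,P0)-w).ravel()
def f2(p): return (proj(s,T(p,bs),False)-ws).ravel()
if __name__=="__main__":
    for f in (f1,f2,lambda p:np.r_[f1(p),f2(p)]):
        r=least_squares(f,[.59,.045,.085],loss='soft_l1');print(r.x[:2].round(4),np.degrees(r.x[2]).round(2));print(f(r.x).reshape(-1,2).round(1).tolist())
    p=r.x
    for n,cc,wr in (("wrist",c,True),("side",s,False),("scene",load('scene0.npz'),False)):
        i=cv2.imread(f'pics/{n}0.png')
        k=3
        i=cv2.resize(i,None,fx=k,fy=k,interpolation=cv2.INTER_CUBIC)
        for q in ([[-.125,.09],[-.125,-.09],[.165,-.09],[.165,.09]],[[.002,.082],[.002,-.082],[.092,-.082],[.092,.082]],[[-.125,0],[-.012,0],[-.012,.004],[-.125,.004]]):
            q=np.array(q);uv=proj(cc,T(p,np.c_[q,np.full(4,.11)]),wr,P0)*k
            cv2.polylines(i,[np.round(uv+k/2).astype(int)],True,(0,0,255),1)
        m=proj(cc,T(p,np.array([[.02,0,.11]])),wr,P0)[0]*k
        x,y=np.clip(m.astype(int)-[400,300],0,[640*k-800,480*k-600])
        cv2.imwrite(f'pics/ov_{n}.png',i[y:y+600,x:x+800])
E
python3 fit.py
```

```text
[0.5913 0.0474] 5.0
[[-2.5, -0.7], [2.6, -0.3], [0.9, 1.3], [-0.2, 0.7], [-0.5, -0.3], [0.2, 0.7], [-0.4, -0.9]]
[0.5874 0.0412] 2.84
[[-1.9, -0.7], [-0.1, 1.7], [17.6, -6.3]]
[0.5911 0.0474] 4.96
[[-2.6, -0.8], [2.5, -0.2], [0.7, 1.4], [-0.4, 0.7], [-0.6, -0.3], [-0.0, 0.8], [-0.6, -0.9], [-2.0, -1.2], [2.7, -0.8], [15.2, -10.7]]
```

View pics/ov_wrist.png

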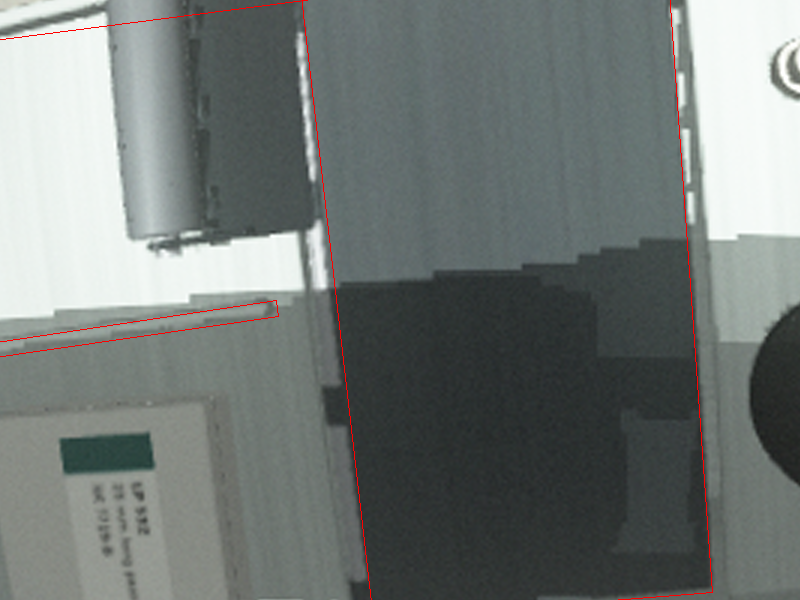

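View pics/ov_side.png

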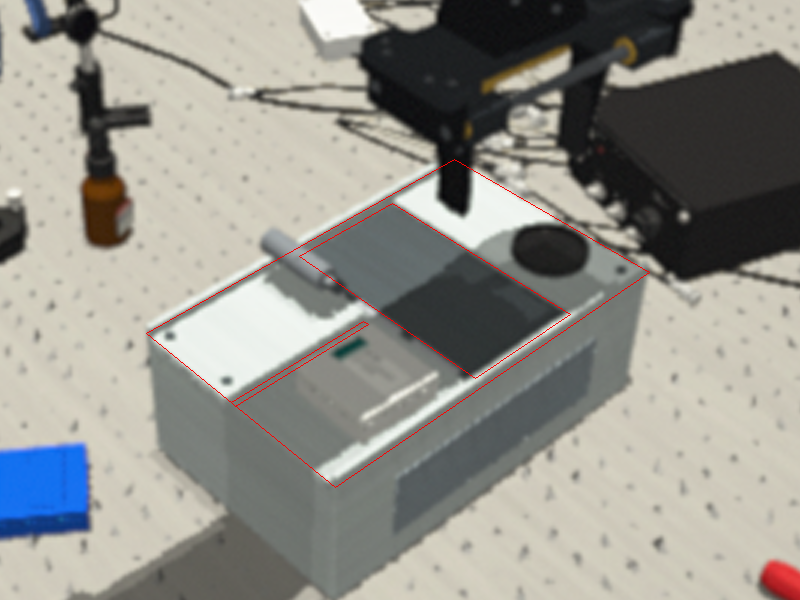

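View pics/ov_scene.png

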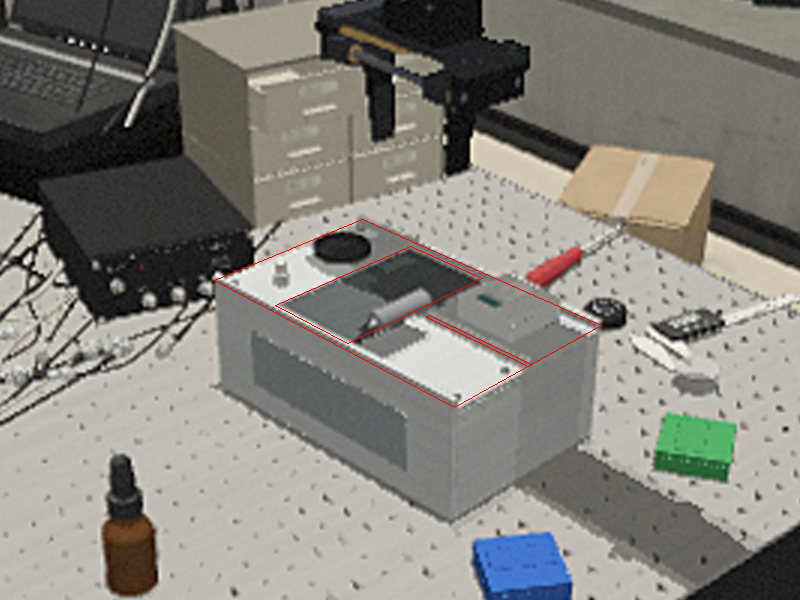

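```bash
cat > plan.py <<'E'
from h import *
BX,BY,BPSI=.5911,.0474,np.radians(5.0)
Rb=np.array([[np.cos(BPSI),-np.sin(BPSI)],[np.sin(BPSI),np.cos(BPSI)]])
D=51.
def corner_off(th): s,c=np.sin(th),np.cos(th); return np.array([7.5*s+9.5*c,7.5*c-9.5*s])
def tcp_from_A(A,th): # mm box frame
    t=np.array([np.sin(th),np.cos(th)]); return np.array(A)-corner_off(th)-D*t
def world(p): return np.array([BX,BY])+Rb@(np.array(p)/1000)
def boxf(w): return Rb.T@(np.array(w[:2])-[BX,BY])*1000
def state_box(s):
    R=np.array(s["ee_rot"]);psi=np.arctan2(R[1,0],R[0,0]);th=np.pi/2+BPSI-psi
    p=boxf(s["ee_pos"]);t=np.array([np.sin(th),np.cos(th)]);h=corner_off(th)
    return p,th,p+D*t+h,p-D*t+h
def rows(s,wps,grip=87):
    """wps: list of (Ax,Ay,theta_deg,z_mm,nrows)"""
    R=np.array(s["ee_rot"]);psi=np.arctan2(R[1,0],R[0,0]);p=np.array(s["ee_pos"])[:3].copy()
    _,th,A,B=state_box(s); z=p[2]*1000; out=[]
    cur=np.array([A[0],A[1],np.degrees(th),z])
    for w in wps:
        tgt=np.array(w[:4]);
        for k in range(1,w[4]+1):
            q=cur+(tgt-cur)*k/w[4]; t=np.radians(q[2]);xy=world(tcp_from_A(q[:2],t));npsi=np.pi/2+BPSI-t
            d=np.array([*xy,q[3]/1000])-p
            tx=(np.cos(psi)*d[0]+np.sin(psi)*d[1]);tz=-np.sin(psi)*d[0]+np.cos(psi)*d[1]
            r=[grip,round(tx/.05,2),round(-d[2]/.05,2),round(tz/.05,2),round(-np.degrees(npsi-psi)/8,2)]
            out.append(r)
            p=p+np.array([np.cos(psi)*r[1]-np.sin(psi)*r[3],np.sin(psi)*r[1]+np.cos(psi)*r[3],-r[2]])*.05
            psi=psi-np.radians(r[4]*8)
        cur=tgt
    return out
def show(s):
    p,th,A,B=state_box(s);print("t",round(s["t"],2),"z",round(s["ee_pos"][2]*1000,1),"th",np.degrees(th).round(1),"A",A.round(1),"B",B.round(1),"F",np.round(s["force"],1),"g",round(s["grip_width"],3), "tilt",np.round(np.array(s["ee_rot"])[2],3))
E
python3 - <<'E'
from plan import *
from station import ctrl
s=ctrl.read_state();show(s)
for r in rows(s,[(-46,37,36,200,7),(-46,37,36,200,1)]):print(r)
E
```

```text
t 0.15 z 221.7 th 95.0 A [111.6 -66.9] B [ 10. -58.] F [ 0.  -0.7 -0. ] g 1.001 tilt [-0.001 -1.    -0.   ]
[87, np.float64(-0.49), np.float64(0.06), np.float64(0.08), np.float64(-1.05)]
[87, np.float64(-0.45), np.float64(0.06), np.float64(0.15), np.float64(-1.06)]
[87, np.float64(-0.39), np.float64(0.07), np.float64(0.21), np.float64(-1.05)]
[87, np.float64(-0.33), np.float64(0.06), np.float64(0.26), np.float64(-1.05)]
[87, np.float64(-0.27), np.float64(0.06), np.float64(0.31), np.float64(-1.06)]
[87, np.float64(-0.2), np.float64(0.06), np.float64(0.33), np.float64(-1.05)]
[87, np.float64(-0.12), np.float64(0.06), np.float64(0.36), np.float64(-1.05)]
[87, np.float64(0.0), np.float64(0.0), np.float64(-0.0), np.float64(-0.0)]
```

```bash
sed -i 's/out.append(r)/r=[float(v) for v in r];out.append(r)/' plan.py; python3 - <<'E'
from plan import *
from station import ctrl
s=ctrl.read_state()
for r in rows(s,[(-46,37,36,200,8)]):print(r)
E
```

```text
[87.0, -0.43, 0.05, 0.07, -0.92]
[87.0, -0.4, 0.06, 0.13, -0.92]
[87.0, -0.36, 0.05, 0.17, -0.93]
[87.0, -0.31, 0.06, 0.21, -0.92]
[87.0, -0.27, 0.05, 0.25, -0.92]
[87.0, -0.21, 0.06, 0.27, -0.92]
[87.0, -0.15, 0.05, 0.3, -0.92]
[87.0, -0.1, 0.05, 0.32, -0.92]
```

Emit:
servo_tool(
  deltas=[
    [87, -0.43, 0.05, 0.07, -0.92],
    [87, -0.4, 0.06, 0.13, -0.92],
    [87, -0.36, 0.05, 0.17, -0.92],
    [87, -0.31, 0.06, 0.21, -0.92],
    [87, -0.27, 0.05, 0.25, -0.92],
    [87, -0.21, 0.06, 0.27, -0.92],
    [87, -0.15, 0.05, 0.3, -0.92],
    [87, -0.1, 0.05, 0.32, -0.92],
  ],
)

```text
t: 1.15
ee_pos: [0.5033, 0.0353, 0.2007]
ee_rot: [[0.513, -0.001, -0.858], [0.858, -0.0, 0.513], [-0.0, -1.0, 0.0]]
force: [-0.5, -0.4, 0.1]
grip_width: 1.0
```

```bash
cat > snap.py <<'E'
import sys
from plan import *
from station import ctrl,vision
def snap(tag,names=("scene","side","wrist")):
    s=ctrl.read_state();show(s)
    for n in names:
        s=ctrl.read_state();c=vision.read_camera(n);np.savez(f"{n}{tag}.npz",p=s["ee_pos"],R=s["ee_rot"],**c)
        i=np.ascontiguousarray(c["img"][:,:,::-1])
        if n!="wrist":
            k=4;m=proj(c,[BX-.03,BY,.12],False)[0]*k
            i=cv2.resize(i,None,fx=k,fy=k,interpolation=cv2.INTER_CUBIC);x,y=m.astype(int)-[400,300];i=i[y:y+600,x:x+800];print(n,"crop off",x,y,"/4")
        cv2.imwrite(f"pics/{n}{tag}.png",i)
snap(sys.argv[1],sys.argv[2].split(",") if len(sys.argv)>2 else ("scene","side","wrist"))
E
python3 snap.py 1
```

```text
t 1.15 z 200.7 th 35.9 A [-46.5  37.5] B [-106.3  -45.2] F [-0.5 -0.4  0.1] g 1.0 tilt [-0. -1.  0.]
scene crop off 941 590 /4
side crop off 998 701 /4
```

View pics/scene1.png

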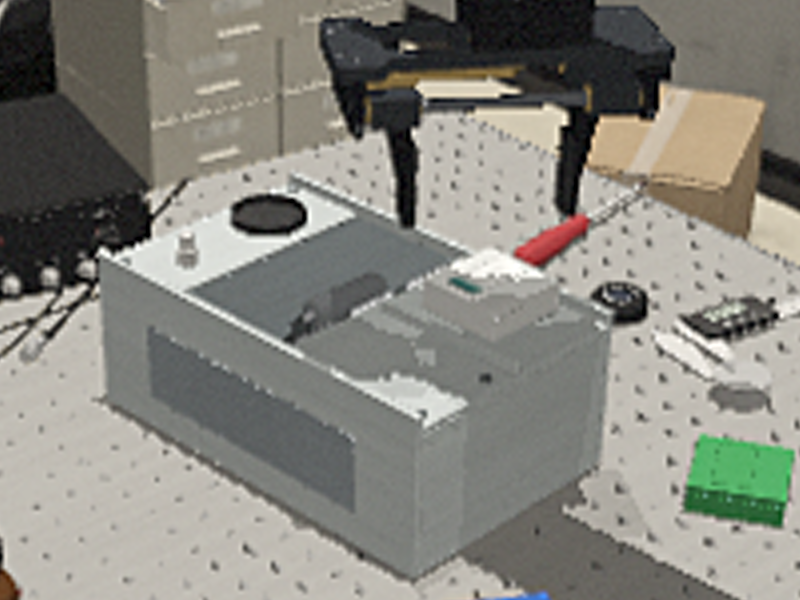

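View pics/side1.png

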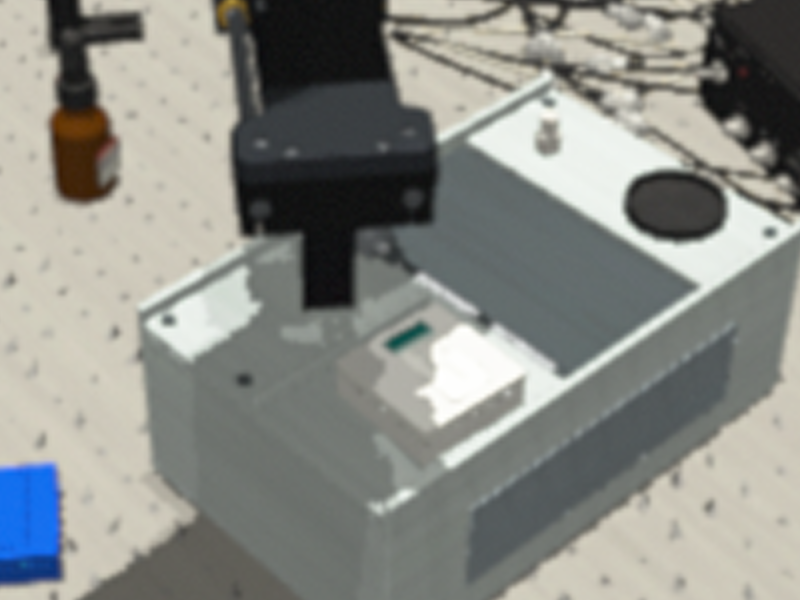

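View pics/wrist1.png

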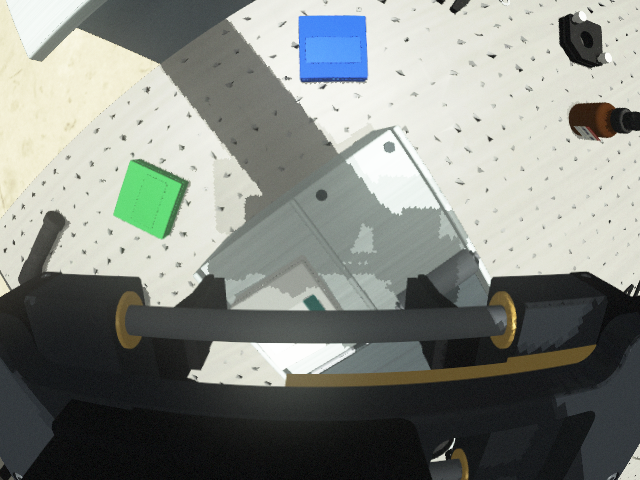

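```bash
python3 - <<'E'
s=open('plan.py').read()
s=s.replace("D=51.\n","D=51.\nDA=46.5  # finger A outer corner effective (taper)\n").replace("np.array(A)-corner_off(th)-D*t","np.array(A)-corner_off(th)-DA*t").replace("p+D*t+h,","p+DA*t+h,")
open('plan.py','w').write(s)
E
python3 - <<'E'
from plan import *
from station import ctrl
s=ctrl.read_state();show(s)
for r in rows(s,[(-47,35,36,118,7),(-47,35,36,118,1)]):print(r)
E
```

```text
t 1.3 z 201.0 th 36.2 A [-48.5  33.6] B [-106.1  -45. ] F [0.3 0.  0.4] g 1.0 tilt [-0. -1. -0.]
[87.0, 0.01, 0.24, -0.0, -0.0]
[87.0, 0.0, 0.23, -0.0, -0.01]
[87.0, 0.01, 0.24, -0.01, -0.0]
[87.0, 0.0, 0.24, 0.0, -0.0]
[87.0, 0.01, 0.24, 0.0, -0.01]
[87.0, 0.0, 0.23, -0.0, -0.0]
[87.0, 0.01, 0.24, -0.0, -0.01]
[87.0, -0.0, 0.0, -0.0, 0.0]
```

Emit:
servo_tool(
  deltas=[
    [87, 0, 0.24, 0, 0],
    [87, 0, 0.24, 0, 0],
    [87, 0, 0.24, 0, 0],
    [87, 0, 0.24, 0, 0],
    [87, 0.02, 0.24, 0, 0],
    [87, 0.02, 0.24, 0, 0],
    [87, 0, 0.22, 0, 0],
    [87, 0, 0, 0, 0],
  ],
)

```text
t: 2.3
ee_pos: [0.5044, 0.0369, 0.117]
ee_rot: [[0.517, -0.002, -0.856], [0.856, -0.0, 0.517], [-0.001, -1.0, 0.002]]
force: [-0.6, 0.5, 0.4]
grip_width: 1.0
```

```bash
python3 snap.py 2
```

```text
t 2.3 z 117.0 th 36.1 A [-47.8  35.1] B [-105.2  -43.7] F [-0.6  0.5  0.4] g 1.0 tilt [-0.001 -1.     0.002]
scene crop off 941 590 /4
side crop off 998 701 /4
```

View pics/scene2.png

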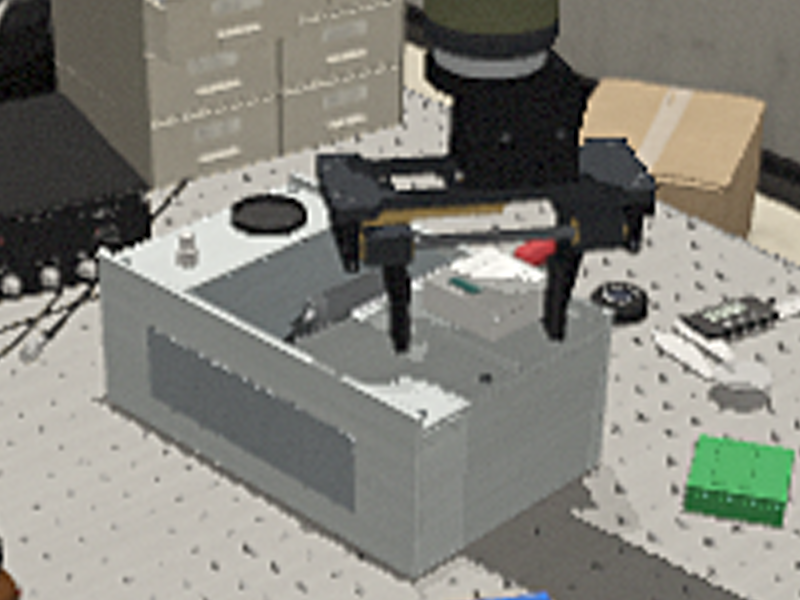

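View pics/side2.png

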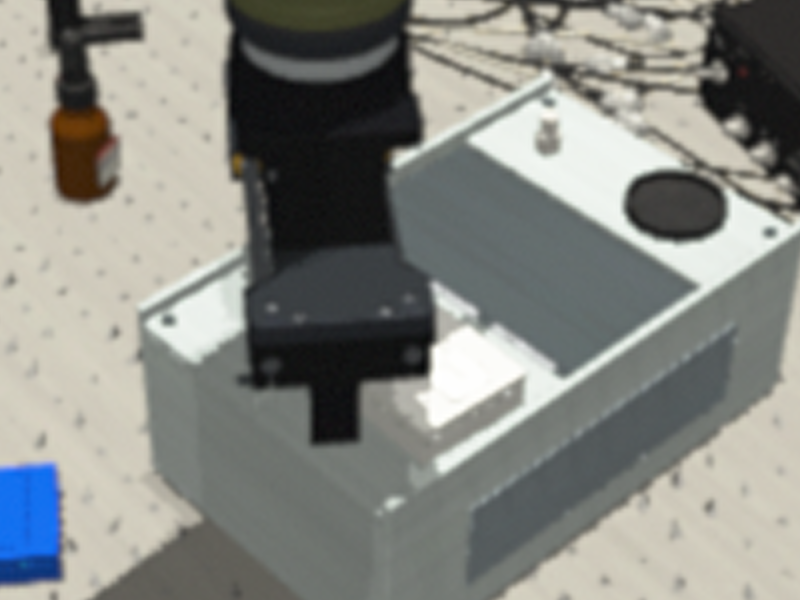

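View pics/wrist2.png

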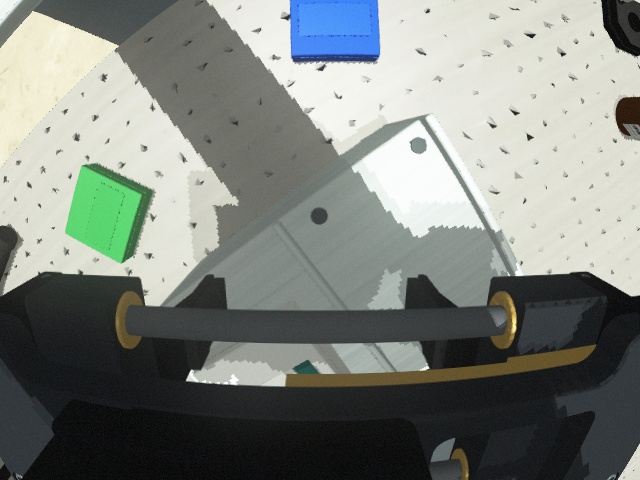

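```bash
python3 - <<'E'
from plan import *
from station import ctrl
s=ctrl.read_state();show(s)
for r in rows(s,[(-16,28,54,117,7),(-16,28,54,117,1)]):print(r)
E
```

```text
t 2.45 z 118.5 th 36.1 A [-46.6  35.1] B [-104.1  -43.7] F [ 0.6  0.7 -0. ] g 0.999 tilt [ 0.    -1.    -0.001]
[87.0, 0.04, 0.0, -0.03, 0.32]
[87.0, 0.05, 0.01, -0.04, 0.32]
[87.0, 0.06, 0.0, -0.03, 0.32]
[87.0, 0.05, 0.01, -0.03, 0.32]
[87.0, 0.06, 0.0, -0.03, 0.32]
[87.0, 0.06, 0.01, -0.02, 0.32]
[87.0, 0.07, -0.0, -0.02, 0.31]
[87.0, -0.0, -0.0, -0.0, 0.0]
```

Emit:
servo_tool(
  deltas=[
    [87, 0.04, 0, -0.03, 0.32],
    [87, 0.05, 0.01, -0.04, 0.32],
    [87, 0.06, 0, -0.03, 0.32],
    [87, 0.05, 0.01, -0.03, 0.32],
    [87, 0.06, 0, -0.03, 0.32],
    [87, 0.06, 0, -0.02, 0.32],
    [87, 0.06, 0, -0.02, 0.32],
    [87, 0, 0, 0, 0],
  ],
)

```text
t: 3.45
ee_pos: [0.5235, 0.0472, 0.117]
ee_rot: [[0.754, -0.003, -0.657], [0.657, 0.001, 0.754], [-0.001, -1.0, 0.003]]
force: [-4.6, 3.5, 0.8]
grip_width: 1.002
```

```bash
python3 snap.py 3 scene,side
```

```text
t 3.45 z 117.0 th 53.9 A [-18.1  29.8] B [-96.9 -27.6] F [-4.6  3.5  0.8] g 1.002 tilt [-0.001 -1.     0.003]
scene crop off 941 590 /4
side crop off 998 701 /4
```

View pics/scene3.png

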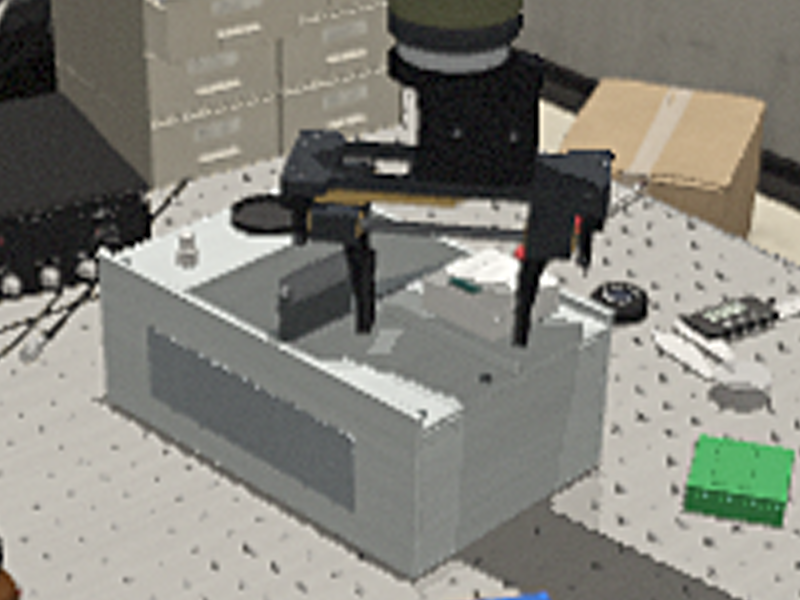

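View pics/side3.png

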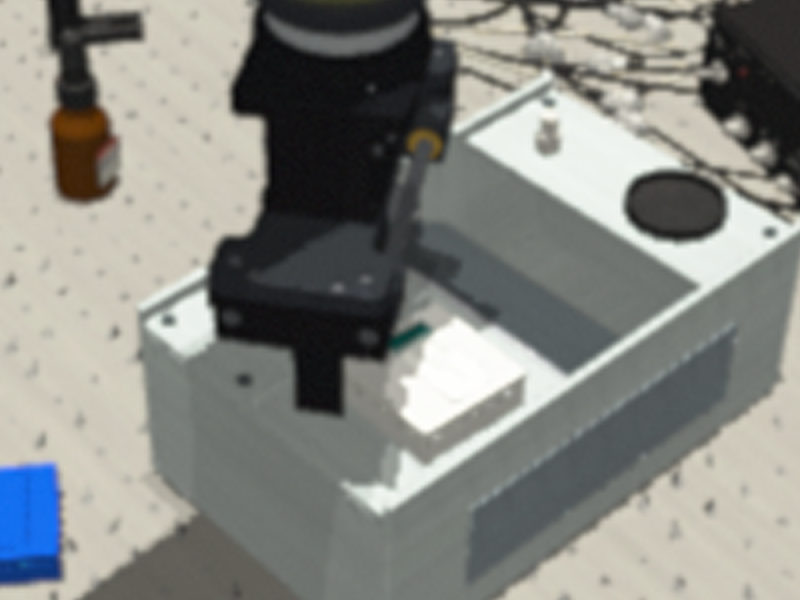

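```bash
python3 - <<'E'
from plan import *
from station import ctrl
s=ctrl.read_state();show(s)
for r in rows(s,[(-3,30,50,117,7),(-3,30,50,117,1)]):print(r)
E
```

```text
t 3.55 z 117.0 th 53.9 A [-18.3  29.8] B [-97.1 -27.6] F [-5.1  3.3  0.4] g 0.997 tilt [-0.002 -1.     0.003]
[87.0, 0.03, 0.0, -0.04, -0.07]
[87.0, 0.04, 0.0, -0.03, -0.07]
[87.0, 0.03, 0.0, -0.04, -0.07]
[87.0, 0.03, 0.0, -0.04, -0.07]
[87.0, 0.04, 0.0, -0.03, -0.07]
[87.0, 0.03, 0.0, -0.04, -0.07]
[87.0, 0.03, 0.0, -0.04, -0.07]
[87.0, 0.0, 0.0, 0.0, 0.0]
```

Emit:
servo_tool(
  deltas=[
    [87, 0.04, 0, -0.04, -0.07],
    [87, 0.04, 0, -0.04, -0.07],
    [87, 0.03, 0, -0.04, -0.07],
    [87, 0.03, 0, -0.04, -0.07],
    [87, 0.04, 0, -0.04, -0.07],
    [87, 0.03, 0, -0.04, -0.07],
    [87, 0.03, 0, -0.03, -0.07],
    [87, 0, 0, 0, 0],
  ],
)

```text
t: 4.55
ee_pos: [0.5409, 0.0453, 0.1168]
ee_rot: [[0.707, -0.004, -0.707], [0.707, 0.001, 0.707], [-0.002, -1.0, 0.004]]
force: [-5.7, 1.4, -0.0]
grip_width: 0.996
```

```bash
python3 snap.py 4 scene,side; python3 - <<'E'
from plan import *
from station import ctrl
s=ctrl.read_state();show(s)
for r in rows(s,[(-3,37,36,117,7),(-3,37,36,117,1)]):print(r)
E
```

```text
t 4.55 z 116.8 th 50.0 A [-2.7 29.7] B [-77.4 -32.9] F [-5.7  1.4 -0. ] g 0.996 tilt [-0.002 -1.     0.004]
scene crop off 941 590 /4
side crop off 998 701 /4
t 4.65 z 116.8 th 50.0 A [-2.8 29.7] B [-77.4 -32.9] F [-6.5  3.2  0.3] g 1.002 tilt [-0.002 -1.     0.004]
[87.0, 0.01, -0.0, -0.02, -0.25]
[87.0, 0.0, -0.0, -0.02, -0.25]
[87.0, 0.01, -0.0, -0.03, -0.25]
[87.0, 0.01, -0.0, -0.02, -0.25]
[87.0, 0.01, -0.0, -0.02, -0.25]
[87.0, 0.01, -0.0, -0.03, -0.25]
[87.0, 0.01, -0.0, -0.02, -0.25]
[87.0, -0.0, -0.0, -0.0, 0.0]
```

View pics/scene4.png

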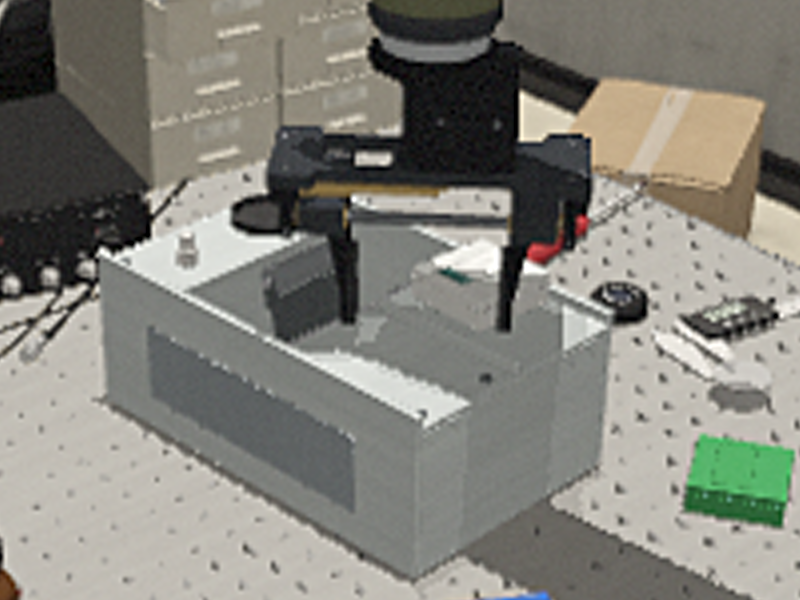

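View pics/side4.png

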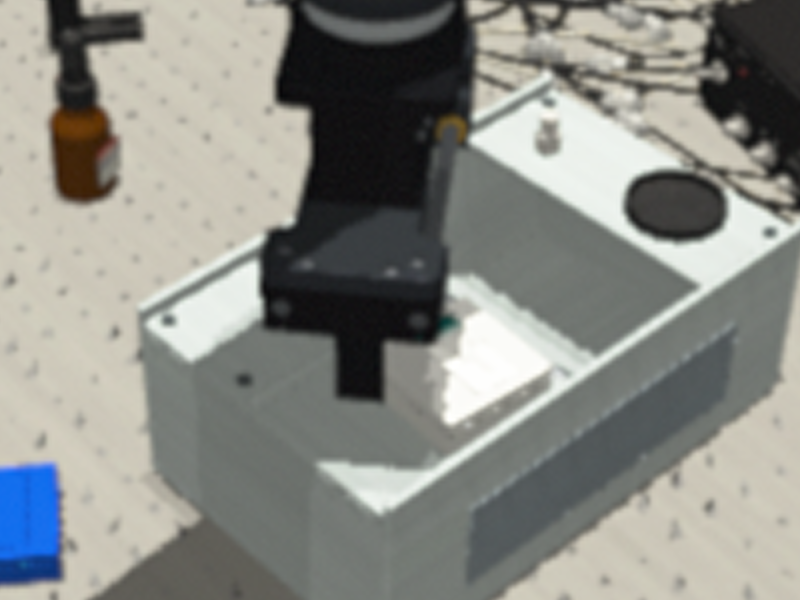

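Emit:
servo_tool(
  deltas=[
    [87, 0.01, 0, -0.02, -0.25],
    [87, 0.01, 0, -0.02, -0.25],
    [87, 0.01, 0, -0.03, -0.25],
    [87, 0.01, 0, -0.02, -0.25],
    [87, 0.01, 0, -0.02, -0.25],
    [87, 0.01, 0, -0.03, -0.25],
    [87, 0.01, 0, -0.02, -0.25],
    [87, 0, 0, 0, 0],
  ],
)

```text
t: 5.65
ee_pos: [0.5495, 0.0391, 0.1167]
ee_rot: [[0.518, -0.004, -0.856], [0.856, -0.003, 0.518], [-0.005, -1.0, 0.002]]
force: [-5.8, -3.2, 0.8]
grip_width: 1.002
```

```bash
python3 snap.py 5 scene,side; python3 - <<'E'
from plan import *
from station import ctrl
s=ctrl.read_state();show(s)
for r in rows(s,[(-3,48,18,117,7),(-3,48,18,117,1)]):print(r)
E
```

```text
t 5.65 z 116.7 th 36.2 A [-2.7 33.4] B [-60.2 -45.3] F [-5.8 -3.2  0.8] g 1.002 tilt [-0.005 -1.     0.002]
scene crop off 941 590 /4
side crop off 998 701 /4
t 5.75 z 116.7 th 36.2 A [-2.6 33.4] B [-60.2 -45.3] F [-4.8 -2.9 -0.3] g 0.998 tilt [-0.005 -1.     0.002]
[87.0, 0.03, -0.0, -0.02, -0.32]
[87.0, 0.02, -0.0, -0.03, -0.33]
[87.0, 0.03, -0.0, -0.03, -0.32]
[87.0, 0.03, -0.0, -0.02, -0.33]
[87.0, 0.03, -0.0, -0.03, -0.32]
[87.0, 0.03, -0.01, -0.04, -0.33]
[87.0, 0.03, 0.0, -0.03, -0.32]
[87.0, 0.0, 0.0, 0.0, -0.0]
```

View pics/side5.png

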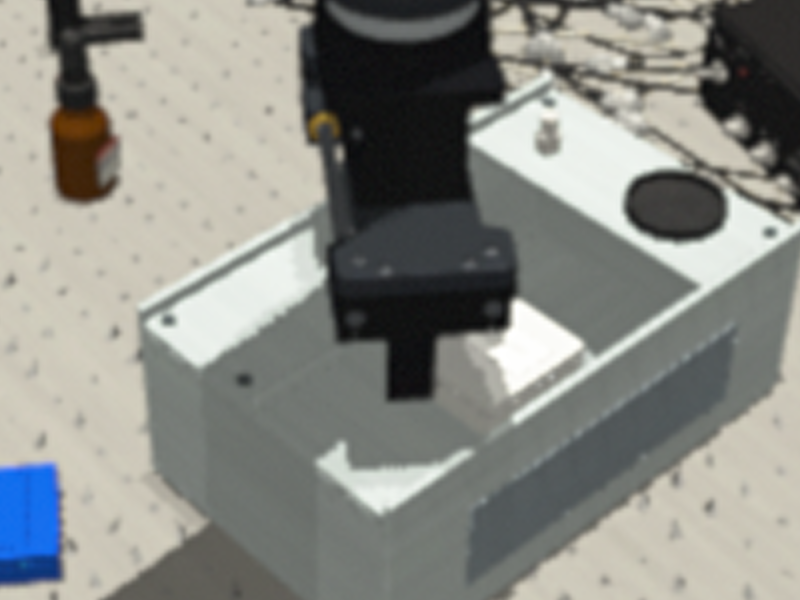

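View pics/scene5.png

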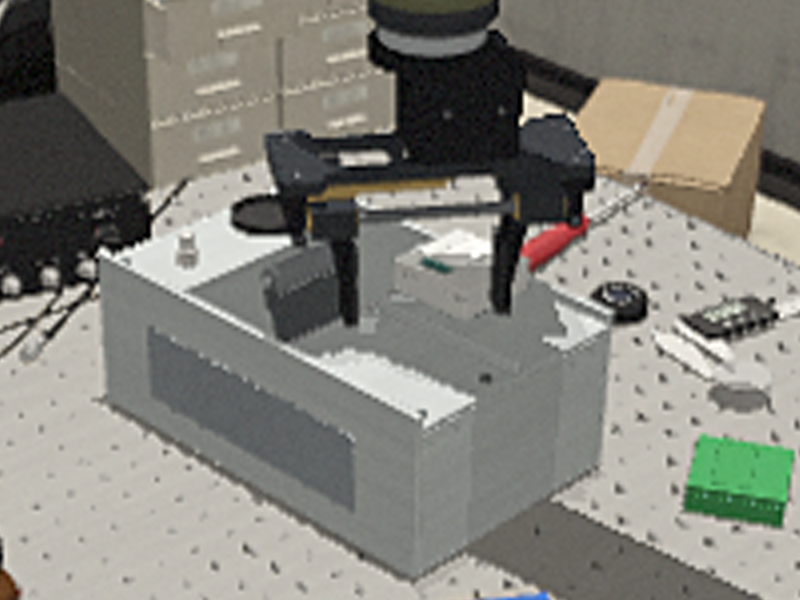

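Emit:
servo_tool(
  deltas=[
    [87, 0.03, 0, -0.02, -0.32],
    [87, 0.02, 0, -0.03, -0.33],
    [87, 0.03, 0, -0.03, -0.32],
    [87, 0.03, 0, -0.02, -0.33],
    [87, 0.03, 0, -0.03, -0.32],
    [87, 0.03, 0, -0.03, -0.33],
    [87, 0.03, 0, -0.03, -0.32],
    [87, 0, 0, 0, 0],
  ],
)

```text
t: 6.75
ee_pos: [0.5621, 0.0445, 0.1166]
ee_rot: [[0.225, -0.004, -0.974], [0.974, -0.003, 0.225], [-0.004, -1.0, 0.004]]
force: [-5.2, -4.0, -0.2]
grip_width: 1.0
```

```bash
python3 snap.py 6 scene,side; python3 - <<'E'
from plan import *
from station import ctrl
s=ctrl.read_state();show(s)
for r in rows(s,[(-3,52,1,117,7),(-3,52,1,117,1)]):print(r)
E
```

```text
t 6.75 z 116.6 th 18.0 A [-3.4 48.1] B [-33.5 -44.7] F [-5.2 -4.  -0.2] g 1.0 tilt [-0.004 -1.     0.004]
scene crop off 941 590 /4
side crop off 998 701 /4
t 6.85 z 116.6 th 18.0 A [-3.4 48.1] B [-33.6 -44.6] F [-4.5 -3.4 -0.1] g 0.998 tilt [-0.004 -1.     0.004]
[87.0, 0.0, -0.0, -0.04, -0.3]
[87.0, 0.01, -0.0, -0.05, -0.31]
[87.0, 0.0, -0.0, -0.04, -0.3]
[87.0, 0.01, -0.0, -0.05, -0.3]
[87.0, -0.0, -0.01, -0.04, -0.31]
[87.0, 0.0, 0.0, -0.05, -0.3]
[87.0, 0.01, 0.0, -0.05, -0.31]
[87.0, -0.0, 0.0, 0.0, 0.0]
```

View pics/side6.png

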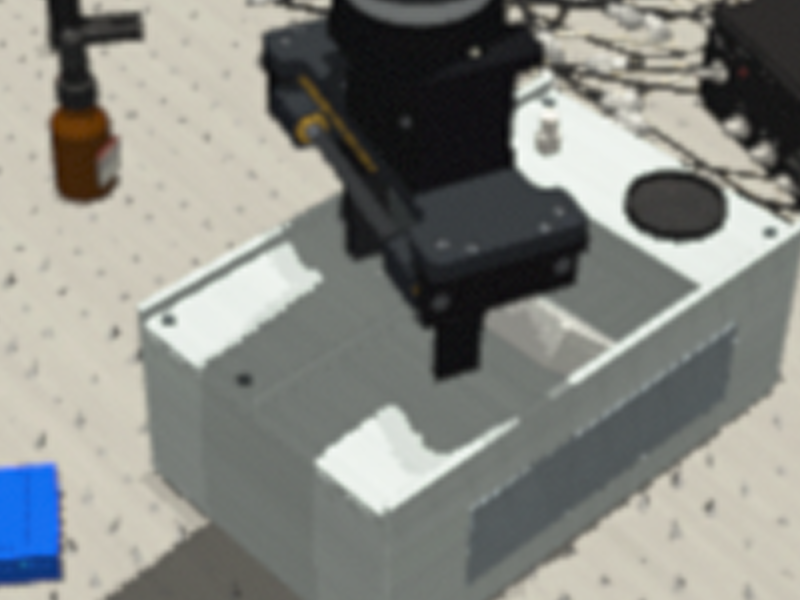

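View pics/scene6.png

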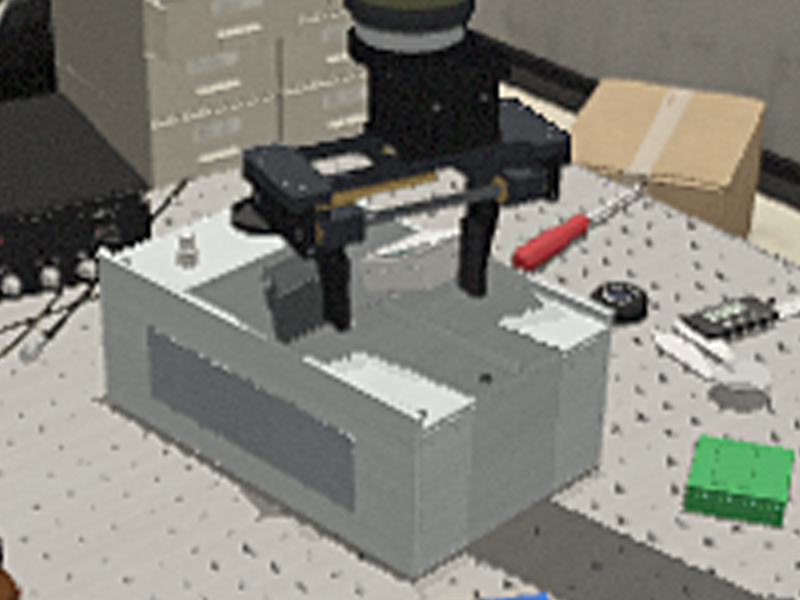

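Emit:
servo_tool(
  deltas=[
    [87, 0.01, 0, -0.04, -0.3],
    [87, 0.01, 0, -0.05, -0.3],
    [87, 0, 0, -0.04, -0.3],
    [87, 0.01, 0, -0.05, -0.3],
    [87, 0, 0, -0.04, -0.3],
    [87, 0, 0, -0.05, -0.3],
    [87, 0.01, 0, -0.05, -0.3],
    [87, 0, 0, 0, 0],
  ],
)

```text
t: 7.85
ee_pos: [0.5779, 0.0443, 0.1163]
ee_rot: [[-0.066, -0.005, -0.998], [0.998, -0.004, -0.066], [-0.004, -1.0, 0.006]]
force: [-6.0, -3.8, 0.5]
grip_width: 1.0
```

```bash
python3 snap.py 7; python3 - <<'E'
from plan import *
from station import ctrl
s=ctrl.read_state();show(s)
for r in rows(s,[(-3,52,-6,117,7),(-3,52,-6,117,1)]):print(r)
E
```

```text
t 7.85 z 116.3 th 1.2 A [-2.8 51.9] B [ -4.8 -45.6] F [-6.  -3.8  0.5] g 1.0 tilt [-0.004 -1.     0.006]
scene crop off 941 590 /4
side crop off 998 701 /4
t 8.0 z 116.4 th 1.2 A [-2.8 51.9] B [ -4.8 -45.6] F [-5.7 -4.5 -0.7] g 0.999 tilt [-0.004 -1.     0.005]
[87.0, -0.0, -0.0, -0.02, -0.13]
[87.0, -0.01, -0.0, -0.02, -0.13]
[87.0, 0.0, -0.01, -0.02, -0.13]
[87.0, -0.0, 0.0, -0.02, -0.13]
[87.0, -0.0, 0.0, -0.01, -0.12]
[87.0, -0.01, -0.0, -0.02, -0.13]
[87.0, -0.0, -0.0, -0.02, -0.13]
[87.0, -0.0, -0.0, -0.0, -0.0]
```

View pics/side7.png

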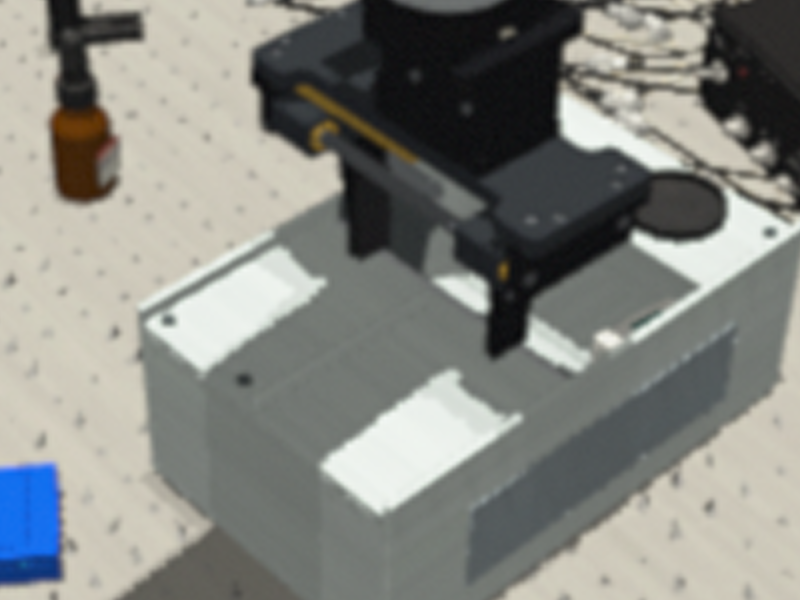

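View pics/scene7.png

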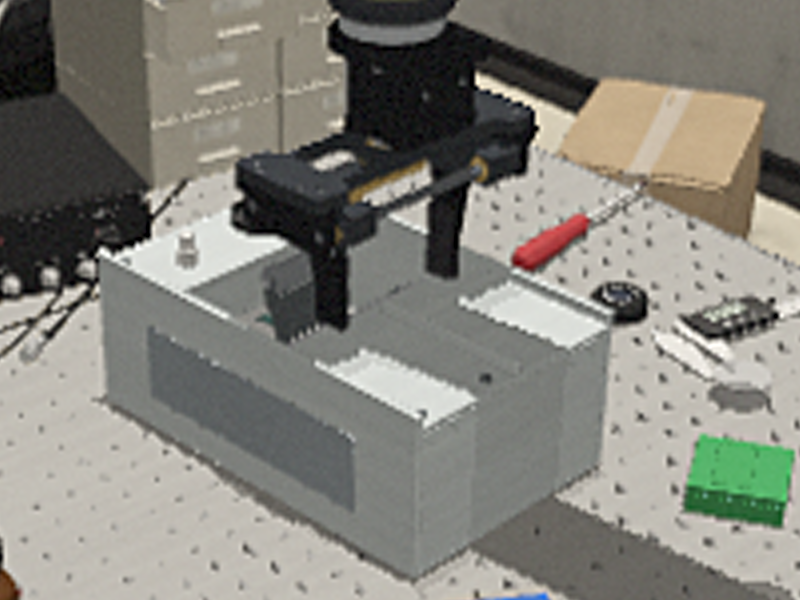

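View pics/wrist7.png

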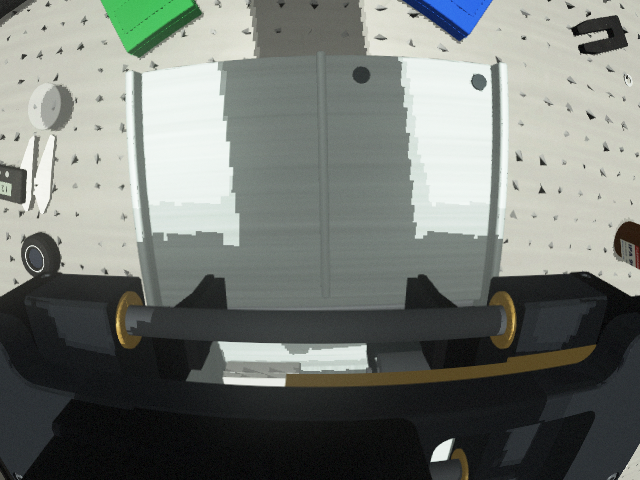

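```bash
python3 - <<'E'
from plan import *
a=load('side7.npz');b=load('scene7.npz')
o1,d1=ray(a,[[412,254.75]],False);o2,d2=ray(b,[[301.5,227.5]],False)
A=np.c_[d1[0],-d2[0]];t,_,_,_=np.linalg.lstsq(A,o2-o1,rcond=None)
p=o1+d1[0]*t[0];q=o2+d2[0]*t[1];print(p,q,boxf(p))
for c,u in ((a,(412,255)),(a,(402,260)),(a,(390,240)),(b,(301,227)),(b,(330,225))):
    z=c['depth'][u[1],u[0]];o,d=ray(c,[u],False);ax=-c['cam_to_world'][:3,2];p=o+d[0]*z/(d[0]@ax);print(u,z,boxf(p).round(),(p[2]*1000).round())
for n,c,(x0,y0) in (("s",a,(380,225)),("c",b,(270,195))):
    cv2.imwrite(f'pics/z7{n}.png',cv2.resize(c['img'][y0:y0+60,x0:x0+80,::-1],None,fx=10,fy=10,interpolation=cv2.INTER_CUBIC))
E
```

```text
[0.72323172 0.03145555 0.03154472] [0.72163872 0.03097833 0.02982209] [130.23926724 -27.39981611]
(412, 255) 1.043638 [127. -30.] 35.0
(402, 260) 1.0301262 [ 98. -27.] 36.0
(390, 240) 0.8283362 [-24. -90.] 200.0
(301, 227) 1.3733666 [131. -28.] 30.0
(330, 225) 1.2230009 [-16.   8.] 109.0
```

View pics/z7s.png

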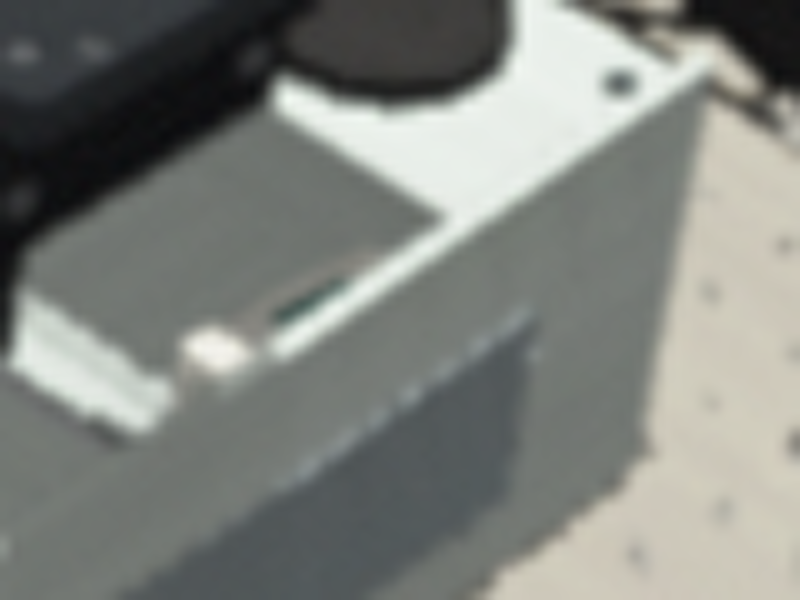

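View pics/z7c.png

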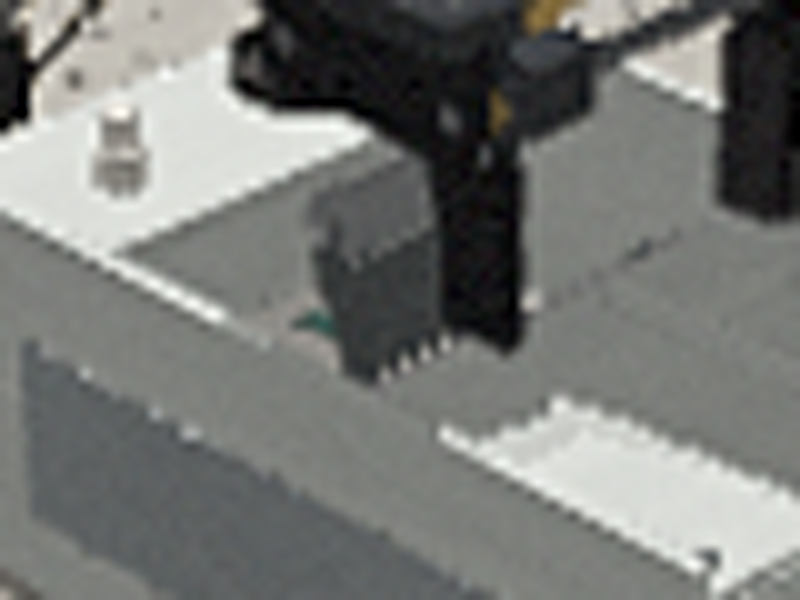

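Emit:
servo_tool(
  deltas=[
    [87, 0, 0, 0.05, 0],
    [87, 0, 0, 0.08, 0],
    [87, 0, 0, 0.08, 0],
    [87, 0, 0, 0.08, 0],
    [87, 0, 0, 0.08, 0],
    [87, 0, 0, 0.08, 0],
    [87, 0, 0, 0.08, 0],
    [87, 0, 0, 0.08, 0],
  ],
)

```text
t: 9.0
ee_pos: [0.5495, 0.0452, 0.1171]
ee_rot: [[-0.067, 0.0, -0.998], [0.998, -0.0, -0.067], [-0.0, -1.0, -0.0]]
force: [-2.3, -2.5, -0.3]
grip_width: 0.997
```

Emit:
servo_tool(
  deltas=[
    [87, 0, 0, 0.08, 0],
    [87, 0, 0, 0.1, 0],
    [87, 0, 0, 0.1, 0],
    [87, 0, 0, 0.1, 0],
    [87, 0, 0, 0.1, 0],
    [87, 0, 0, 0, 0],
    [87, 0, 0, 0, 0],
    [87, 0, 0, 0, 0],
  ],
)

```text
t: 10.0
ee_pos: [0.5259, 0.0436, 0.1171]
ee_rot: [[-0.067, 0.0, -0.998], [0.998, 0.0, -0.067], [0.0, -1.0, -0.0]]
force: [0.0, -0.2, 0.1]
grip_width: 1.0
```

```bash
python3 snap.py 8
```

```text
t 10.0 z 117.1 th 1.2 A [-54.7  55.7] B [-56.7 -41.8] F [ 0.  -0.2  0.1] g 1.0 tilt [ 0. -1. -0.]
scene crop off 941 590 /4
side crop off 998 701 /4
```

View pics/scene8.png

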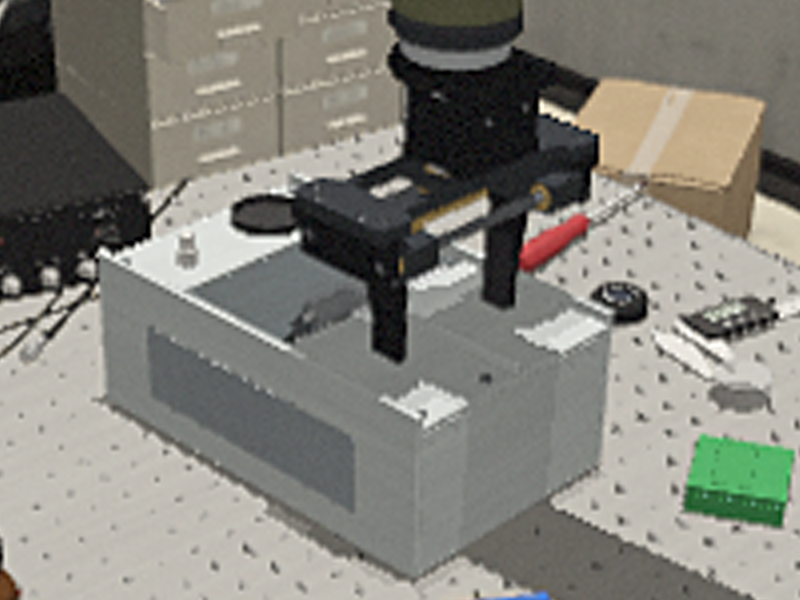

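Flap is shut, with the fingers free (force about 0). Lift clear and check.

Emit:
servo_tool(
  deltas=[
    [87, 0, -0.2, 0, 0],
    [87, 0, -0.3, 0, 0],
    [87, 0, -0.4, 0, 0],
    [87, 0, -0.4, 0, 0],
    [87, 0, -0.4, 0, 0],
    [87, 0, -0.4, 0, 0],
    [87, 0, -0.2, 0, 0],
    [87, 0, 0, 0, 0],
  ],
)

```text
t: 11.15
ee_pos: [0.5262, 0.0437, 0.2332]
ee_rot: [[-0.067, 0.002, -0.998], [0.998, -0.0, -0.067], [-0.0, -1.0, -0.002]]
force: [-0.1, 0.2, -0.5]
grip_width: 1.002
```

```bash
python3 snap.py 9; python3 - <<'E'
from plan import *
def pt(c,u):
    z=c['depth'][u[1],u[0]];o,d=ray(c,[u],False);ax=-c['cam_to_world'][:3,2];p=o+d[0]*z/(d[0]@ax);return boxf(p).round(),(p[2]*1000).round(1)
for n in("side","scene"):
    c=load(n+'9.npz')
    for q in([40,-40,110],[85,-40,110],[85,40,110],[60,0,110]):
        w=np.r_[world(q[:2]),.11];u=proj(c,w,False)[0].round().astype(int);print(n,q,pt(c,u))
    # motion of bystanders: image diff vs start
    i0=cv2.imread(f'pics/{n}0.png').astype(int);d=0
E
```

```text
t 11.15 z 233.2 th 1.2 A [-54.3  55.8] B [-56.3 -41.7] F [-0.1  0.2 -0.5] g 1.002 tilt [-0.    -1.    -0.002]
scene crop off 941 590 /4
side crop off 998 701 /4
side [40, -40, 110] (array([ 39., -40.]), np.float64(110.0))
side [85, -40, 110] (array([ 85., -41.]), np.float64(110.1))
side [85, 40, 110] (array([84., 39.]), np.float64(110.3))
side [60, 0, 110] (array([60., -1.]), np.float64(110.3))
scene [40, -40, 110] (array([ 44., -43.]), np.float64(108.4))
scene [85, -40, 110] (array([ 86., -40.]), np.float64(109.0))
scene [85, 40, 110] (array([85., 41.]), np.float64(108.9))
scene [60, 0, 110] (array([58.,  2.]), np.float64(110.5))
```

View pics/scene9.png

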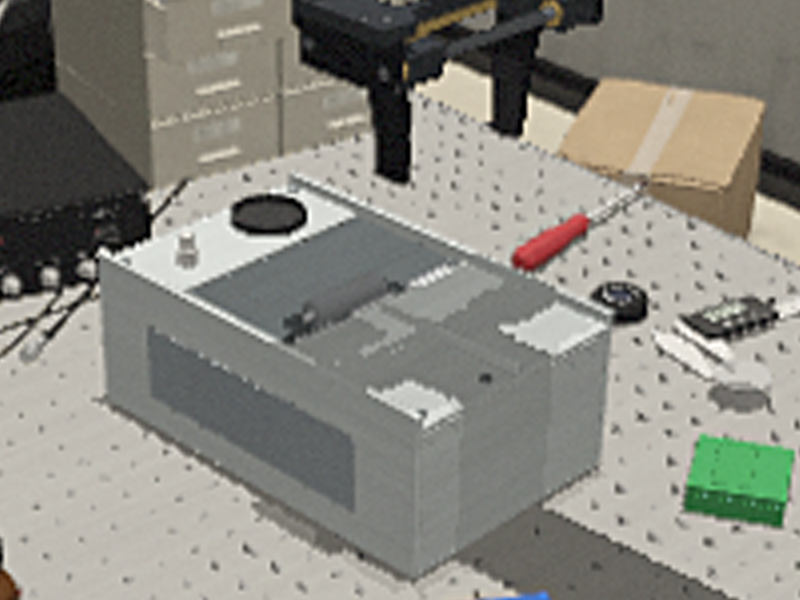

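View pics/side9.png

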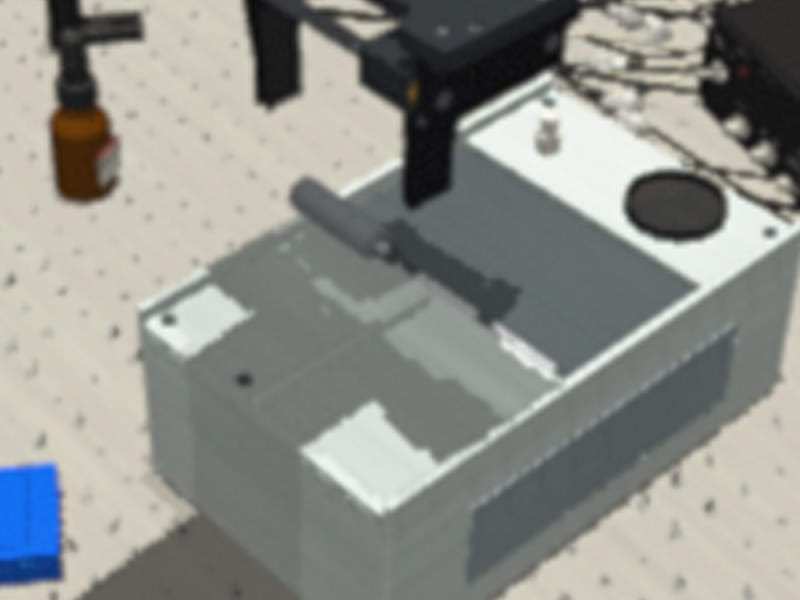

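The deck lane is empty, the flap lies flush (depth gives 108–110.5 mm), and the bystanders look unmoved. Handing in.

```bash
python3 -c "
from station import ticket
print(ticket.sign_off())"
```

```text
the job is handed in; nothing more can be done
None
```

The filter box is inside the drop box and the flap has sprung shut again. I opened the flap with the left finger on its roller. While that finger held it open, I pushed the filter box along the lane and over the hinge line with the right finger. Then I backed off slowly so the flap closed, and lifted clear.

- **Order:** the right finger first touched the filter box while the flap was about half open. The flap was almost fully open before the box reached the hinge line.
- **Filter box:** before the flap closed, both cameras placed it on the inner floor, about 30–36 mm above the table and 98–131 mm past the hinge line. It turned a few degrees on the deck while being pushed. The closed flap now hides it, so I could not look at it again.
- **Flap:** depth readings put its surface at 108–110.5 mm, against 110 mm for flush. The scene camera read up to 1.6 mm lower than the side camera, within the 2 mm calibration.
- **Bystanders:** the ones in the final pictures (lens cap, connector cap, sensor head, round box, dropper bottle) look unmoved. The clamp fork and mirror mount were outside those pictures, and the arm went nowhere near them.
- **Forces and time:** the highest force I read was about 7 N, and the robot touched nothing at the end. The job took about 11.3 s.

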